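# Pop the star stamp and catch it on the chute

## Task

Pop the star-topped stamp head out of whichever ejector stand it sits in: press that stand's ejector pad fully down with one finger and, with the other finger standing in the chute beside it, stop the head as it slides down, before it gets off the end. Finish while holding it like that: pad still down, head at rest in the chute against the finger. Do not lift the head or push it out by hand, and leave the round-topped head in its seat and the other things on the table where they are.

Things in the scene. Friction and masses are not known exactly. Their poses are not given: they have to be found in the camera images.
- star_head: the stamp head to pop out: brass on a black foot, 0.13 to 0.2 kg, round foot 36 mm across and 14 mm high, on it a six-armed star 35 mm across and 12 mm high (arms 6.5 mm wide); 26 mm high in all. Origin at the centre of its underside, z up through it. It starts in the seat of one of the two stands
- round_head: the other stamp head: same brass and black foot, but a plain round stub 18 mm across and 12 mm high on top, 26 mm high in all; origin at the centre of its underside. It starts in the seat of the other stand and stays there
- stand_left: fixed ejector stand on the robot's left (y > 0): white base, steel slide, 170 mm long. Origin under its middle; its x axis points down the chute (away from the robot, turned up to 0.4 rad either way). From back to front: level seat, then a straight chute sloping down 0.42 rad to an open end at x = +75 mm. Both are 42 mm wide inside, with 4 mm walls 10 mm above the floor. Pad beside the chute on its +y side
- seat_left (a point): centre of the seat floor of stand_left (stand x = -45 mm, 60 mm up), where a head rests. The 44 mm floor is hinged at its downhill edge; pressing the pad tips its back up 0.042 rad per mm, at last in line with the chute. At 3.5 to 6 mm of press the head starts sliding down by its own weight; unstopped, it runs off the end in about half a second
- chute_left (a point): point on the chute floor of stand_left, on its centre line abreast of the pad (stand x = +35 mm, 33 mm up, 62 mm sideways from the pad's centre). The floor is 5 mm higher 11 mm uphill of it. A fingertip standing over it stops the head; level with a finger on the fully pressed pad, it clears this point by about 12 mm
- pad_left (a point): centre of the top face of the ejector pad of stand_left: dark steel, 40 mm along the chute by 30 mm across; top 56 mm above the table when up, 46 mm when fully down. The point moves with the pad
- ejector_left (a joint): how far the pad of stand_left is pressed down, m: 0 up, 0.010 fully down. A spring lifts it: 2 N at the start to 6 N fully down
- stand_right: fixed ejector stand on the robot's right (y < 0): white base, steel slide, 170 mm long. Origin under its middle; its x axis points down the chute (away from the robot, turned up to 0.4 rad either way). From back to front: level seat, then a straight chute sloping down 0.42 rad to an open end at x = +75 mm. Both are 42 mm wide inside, with 4 mm walls 10 mm above the floor. Pad beside the chute on its -y side
- seat_right (a point): centre of the seat floor of stand_right (stand x = -45 mm, 60 mm up), where a head rests. The 44 mm floor is hinged at its downhill edge; pressing the pad tips its back up 0.042 rad per mm, at last in line with the chute. At 3.5 to 6 mm of press the head starts sliding down by its own weight; unstopped, it runs off the end in about half a second
- chute_right (a point): point on the chute floor of stand_right, on its centre line abreast of the pad (stand x = +35 mm, 33 mm up, 62 mm sideways from the pad's centre). The floor is 5 mm higher 11 mm uphill of it. A fingertip standing over it stops the head; level with a finger on the fully pressed pad, it clears this point by about 12 mm
- pad_right (a point): centre of the top face of the ejector pad of stand_right: dark steel, 40 mm along the chute by 30 mm across; top 56 mm above the table when up, 46 mm when fully down. The point moves with the pad
- ejector_right (a joint): how far the pad of stand_right is pressed down, m: 0 up, 0.010 fully down. A spring lifts it: 2 N at the start to 6 N fully down
- ring_cutter: bystander: thin round steel cutter, 52 mm across, 22 mm high, between the stands; origin under its centre
- star_cutter: bystander: thin five-pointed star-shaped steel cutter, 72 mm across, 22 mm high, beyond the stands; origin under its centre
- cup_a: bystander: small dark brown praline cup, 40 mm across, 20 mm high, between the stands; origin under its centre
- cup_b: bystander: another such cup, beyond the stands; origin under its centre
- pearl_bowl: bystander: steel bowl of chocolate pearls, 124 mm across, 40 mm high, at the right; origin under its centre
- stick: bystander: flat wooden stick 110 x 10 x 4 mm, lying at the left; origin under its centre

How it is judged:
By the outcome, as a careful person would: the job done as asked, in the order asked, and still so for the second after the job is handed in, while the arm keeps its last pose, push and grip.
It also fails if it takes over 32 s, if anything falls off the work surface, if the arm or the gripper's body presses on something with over 40 N, if the wrist force passes 120 N, or if a joint passes its speed limit or range.

## Robot

A 6-joint arm with a two-finger parallel gripper is mounted at the origin on the work surface. World frame = base frame: x ahead of the robot, y to its left, z up, the work surface at z = 0. Lengths are in m, angles in rad, forces in N, time in s.
With the tool pointing down it reaches from about 0.3 to 0.775 m from the base axis. Payload 14.6 kg.
Tool frame: the origin (TCP) lies on the centre line of the jaws, within the pads' length; the fingertips stand 19 mm ahead of it and the grasp point (between the pads) is the TCP; y points along the fingers, x is the direction in which the jaws open and shut, and the axes are right-handed (so a half turn about y gives the same grasp; the last joint's range is limited). The gripper opens to 94 mm and grips with 3 to 60 N. Pads are 16 mm wide; open, the fingers measure 119 mm over their backs; the gripper's body (75 mm by 177 mm) begins 78 mm behind the grasp point.
Start: joints at [1.253, 0.3, 1.521, -0, 1.321, -0.067], TCP at [0.136, 0.533, 0.193] pointing down, gripper open.
Joint ranges: [-3.03, 3.03], [-0.79, 2.21], [0.23, 2.52], [-1.04, 4.18], [0, 3.07], [-2.55, 2.55]. Speed limits (rad/s): [2.22, 2.22, 2.57, 3.14, 3.14, 3.14].

## Interface

Orientations are given as [roll, pitch, yaw] about the fixed x, y, z axes, in that order (R = Rz(yaw) Ry(pitch) Rx(roll)).
In Python, from station import get_obs, cams, workorder gives the robot as it stands.
- The arm moves only by the shell command python3 -m handwheel 'ROWS' [FORCE]. ROWS is JSON, a list of rows, each an object of numbers: "fingers": the opening, from -1 (shut) to 1 (fully open); "x", "y", "z": the shift along the tool's x, y, z in m; "spin": the turn about the tool's y in degrees. In form: [{"fingers": .., "x": .., "y": .., "z": .., "spin": ..}, ...]. A call has exactly 10 rows; each row is the pose to reach, as a shift and turn from the pose commanded when the call began, along the tool's axes at that moment; what a row does not reach only later rows make up. A row lasts 1/10 s, in which the tool goes at most 50 mm and 8.59 degrees, less where a joint would pass 70% of its speed; a pose out of reach is approached as far as the arm can. A call with a gripper value outside its range is refused whole. The fingers move at their own pace and stop on an object; FORCE is the grip in N (left out, the last holds). Time passes only in rows, so rows that repeat a pose let the fingers close, or fill a call up. It gives the time, the measured TCP pose, the force and the opening at its end, in the units of the state.
- get_obs(): the state, without advancing time (a new reading comes with each control period).
- cams.camera(name): name is "scene" or "side" or "wrist"; returns (picture, depth): 480x640x3 uint8, red, green, blue; 480x640 float32, m along the optical axis (not along the pixel's ray), 0 where there is no reading.
- cams.get_calibration(name): a dict with "fx", "fy", "cx", "cy" (pixels), "view" (4x4, takes a point from world to camera coordinates). Camera axes: x right, y down, z forward; pixel columns grow to the right and rows downward; lengths in m; the calibration is good to about 2 mm. A picture is of the moment at which its call begins: read the wrist's pose just before it. get_calibration takes no time and is no camera call; for the wrist camera it gives the pose at the moment of the call.
- workorder.hand_in(): hands the job in, once; it reports no verdict.
The state is a dict: "time_s": time; "qpos": joint angles; "joint_vel": joint speeds; "tau": joint torques, N m; "ee_pos": TCP position; "eef_rot": TCP orientation; "force": force on the tool from outside, world axes, zero at the start; "moment": the same for the moment, N m; "grip_width": finger opening in m.
Only numpy, scipy, OpenCV 4.12 (cv2) and the standard library are available. Lean on these libraries where they do the work, as an engineer would, in place of code of your own. Each camera call takes 0.05 s, during which the arm holds its last target. There are 200 camera calls.

## Working session

There is one attempt and no reset: what is moved stays moved. The work goes in short steps, Python scripts to look and compute and a shell command to move; the robot and the scene stay as the last step left them, time stands still between calls to the robot, and variables do not carry over. Pictures are saved under pics/ and viewed, about 8 in all and at most 12, crops included, and the job is handed in when it is done.

```bash
mkdir -p pics; cat > h.py <<'E'
import numpy as np,cv2
from station import get_obs,cams,workorder
def cloud(n):
    p,d=cams.camera(n);c=cams.get_calibration(n)
    v,u=np.indices(d.shape)
    P=np.stack([(u-c['cx'])/c['fx']*d,(v-c['cy'])/c['fy']*d,d,np.ones_like(d)],-1)@np.linalg.inv(c['view']).T
    P[d==0]=np.nan
    return p,P[...,:3]
def save(n,p): cv2.imwrite('pics/'+n,p[...,::-1])
E
python3 - <<'E'
from h import *
p,P=cloud('scene');save('s0.png',p);np.save('s0.npy',P);np.save('s0p.npy',p)
p,P=cloud('side');save('side0.png',p);np.save('side0.npy',P)
print(get_obs()); print({n:cams.get_calibration(n)['view'].round(3).tolist() for n in('scene','side')})
E
```

```text
{'time_s': 0.1, 'qpos': array([ 1.25341772e+00,  3.00383499e-01,  1.52151908e+00,  1.03800403e-05,
        1.32067077e+00, -6.66279756e-02]), 'joint_vel': array([-1.14064222e-03, -3.60882050e-05, -2.74042242e-03,  9.99016372e-04,
       -1.11834752e-03,  8.16634505e-04]), 'tau': array([ 7.44004956e-05, -5.32637823e+01, -3.53288090e+01,  7.09232851e-02,
        2.34537944e-02, -5.73966099e-05]), 'ee_pos': array([0.13641222, 0.53256763, 0.19276061]), 'eef_rot': array([-1.57072100e+00,  9.77848072e-04,  1.32004316e+00]), 'force': array([ 0.06338586, -0.06497107,  0.49916517]), 'moment': array([ 0.03702351,  0.00631433, -0.03280261]), 'grip_width': 0.09413468068329733}
{'scene': [[-0.606, 0.795, 0.008, 0.376], [0.649, 0.501, -0.573, -0.357], [-0.46, -0.342, -0.819, 1.544], [0.0, 0.0, 0.0, 1.0]], 'side': [[-0.972, -0.235, -0.012, 0.597], [-0.157, 0.683, -0.713, 0.149], [0.176, -0.691, -0.701, 0.984], [0.0, 0.0, 0.0, 1.0]]}
```

View pics/s0.png

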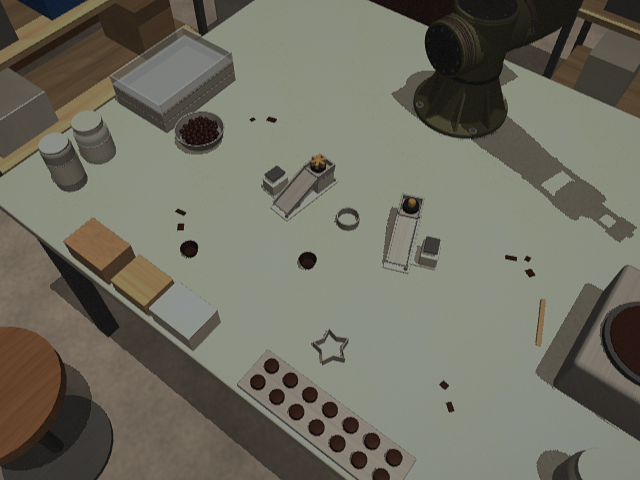

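The star head is in the right stand (star at about px (318,160)), with its pad at about (275,174). The round head is in the left stand.

```bash
python3 - <<'E'
from h import *
P=np.load('s0.npy');S=np.load('side0.npy')
for u,v in((318,160),(275,171),(410,203),(430,243),(303,188)): print((u,v),P[v,u].round(4))
c=P[171,275]
for n,Q in(('scene',P),('side',S)):
    q=Q.reshape(-1,3);q=q[np.isfinite(q).all(1)]
    near=np.linalg.norm(q[:,:2]-c[:2],axis=1)<.2
    q=q[near&(q[:,2]>.012)]
    k=q[(np.linalg.norm(q[:,:2]-c[:2],axis=1)<.035)&(q[:,2]>.050)&(q[:,2]<.062)]
    print(n,len(q),'pad',len(k),np.median(k,0).round(4) if len(k) else '',cv2.minAreaRect((k[:,:2]*1000).astype(np.float32)) if len(k)>3 else '')
    h=q[q[:,2]>.078]; print('head',len(h),h.mean(0).round(4) if len(h) else '',h[:,2].max() if len(h) else '')
    np.save(n+'q.npy',q)
    # top-down height map, 1mm/px, x3
    im=np.zeros((300,300),np.float32)
    ij=((q[:,:2]-c[:2])*1000+150).astype(int);ok=((ij>=0)&(ij<300)).all(1)
    im[ij[ok,0],ij[ok,1]]=q[ok,2]
    im=cv2.dilate(im,np.ones((3,3)))
    globals()[n+'im']=cv2.applyColorMap((np.clip(im/.09,0,1)*255).astype(np.uint8),cv2.COLORMAP_JET)
cv2.imwrite('pics/map.png',np.hstack([sceneim,sideim]))
E
```

```text
(318, 160) [ 0.4513 -0.1313  0.0821]
(275, 171) [ 0.5158 -0.2065  0.0503]
(410, 203) [0.4287 0.1003 0.0814]
(430, 243) [0.4758 0.1832 0.0576]
(303, 188) [ 0.5113 -0.128   0.0426]
scene 2351 pad 169 [ 0.5251 -0.201   0.0532] ((523.918701171875, -201.32177734375), (32.20372772216797, 41.08971405029297), 82.63076782226562)
head 119 [ 0.4537 -0.1292  0.0827] 0.08685937243498731
side 2343 pad 167 [ 0.5173 -0.1992  0.0554] ((517.9337768554688, -201.2769775390625), (33.31951141357422, 39.995765686035156), 82.56938934326172)
head 143 [ 0.447  -0.1289  0.0846] 0.08885850336615686
```

View pics/side0.png

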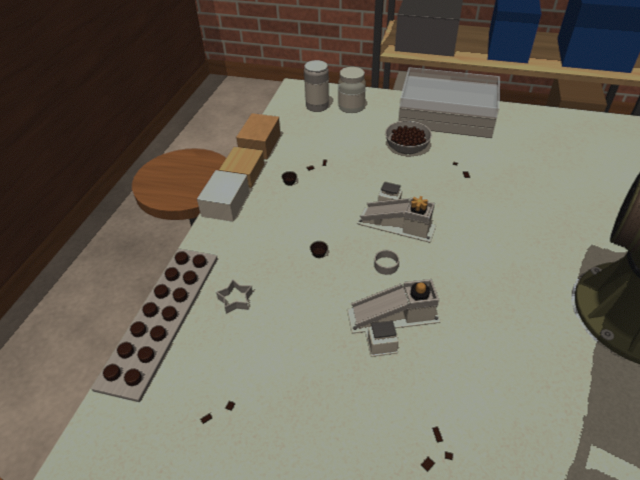

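View pics/map.png

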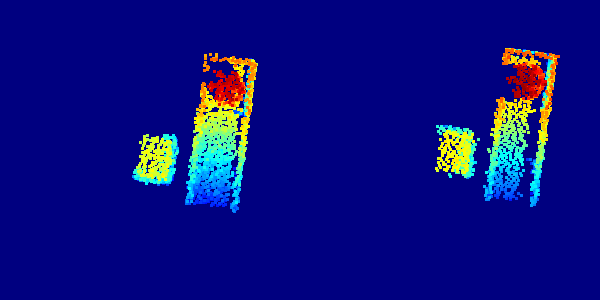

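The two cameras agree on the right stand to about 6 mm: pad centre about (0.521, -0.201), yaw about -0.129. The seat-to-pad offset also matches the given geometry. I'll aim the jaw midpoint at about (0.518, -0.169), with the jaw axis across the chute. First I go there at height, in halves.

```bash
python3 -m handwheel '[{"fingers":1,"x":-0.029,"y":0,"z":-0.027,"spin":-0.7},{"fingers":0.5,"x":-0.058,"y":0,"z":-0.054,"spin":-1.4},{"fingers":0.05,"x":-0.087,"y":0,"z":-0.081,"spin":-2.1},{"fingers":0.05,"x":-0.116,"y":0,"z":-0.108,"spin":-2.8},{"fingers":0.05,"x":-0.145,"y":0,"z":-0.135,"spin":-3.5},{"fingers":0.05,"x":-0.174,"y":0,"z":-0.162,"spin":-4.2},{"fingers":0.05,"x":-0.203,"y":0,"z":-0.189,"spin":-4.9},{"fingers":0.05,"x":-0.232,"y":0,"z":-0.216,"spin":-5.6},{"fingers":0.05,"x":-0.261,"y":0,"z":-0.243,"spin":-6.3},{"fingers":0.05,"x":-0.29,"y":0,"z":-0.27,"spin":-7}]'
```

```text
time_s: 1.1
ee_pos: [0.3264, 0.1833, 0.1932]
eef_rot: [-1.571, -0.0, 1.443]
force: [-0.4, 0.1, 0.7]
grip_width: 0.0493
```

```bash
python3 -m handwheel '[{"fingers":0.05,"x":-0.036,"y":0,"z":-0.026,"spin":0},{"fingers":0.05,"x":-0.072,"y":0,"z":-0.052,"spin":0},{"fingers":0.05,"x":-0.108,"y":0,"z":-0.078,"spin":0},{"fingers":0.05,"x":-0.144,"y":0,"z":-0.104,"spin":0},{"fingers":0.05,"x":-0.18,"y":0,"z":-0.13,"spin":0},{"fingers":0.05,"x":-0.216,"y":0,"z":-0.156,"spin":0},{"fingers":0.05,"x":-0.252,"y":0,"z":-0.182,"spin":0},{"fingers":0.05,"x":-0.288,"y":0,"z":-0.208,"spin":0},{"fingers":0.05,"x":-0.325,"y":0,"z":-0.235,"spin":0},{"fingers":0.05,"x":-0.325,"y":0,"z":-0.235,"spin":0}]'
python3 - <<'E'
from h import *
o=get_obs();p,P=cloud('wrist');save('w1.png',p);np.save('w1.npy',P)
print(o['ee_pos'],o['eef_rot'],o['time_s'],o['grip_width'])
q=P.reshape(-1,3);q=q[np.isfinite(q).all(1)]
k=q[(np.linalg.norm(q[:,:2]-[.521,-.201],axis=1)<.035)&(q[:,2]>.050)&(q[:,2]<.062)]
if len(k)>3: print('pad',len(k),np.median(k,0),cv2.minAreaRect((k[:,:2]*1000).astype(np.float32)))
h=q[(q[:,2]>.078)&(np.linalg.norm(q[:,:2]-[.45,-.129],axis=1)<.035)]; print('head',len(h),h.mean(0))
E
```

```text
time_s: 2.1
ee_pos: [0.5183, -0.1713, 0.1919]
eef_rot: [-1.569, 0.0, 1.439]
force: [0.2, 0.9, 0.5]
grip_width: 0.0491
[ 0.51829963 -0.1713081   0.19193363] [-1.56932408e+00  8.00290399e-05  1.43879210e+00] 2.1 0.04912161641535549
pad 1352 [ 0.51946301 -0.20102339  0.05658137] ((520.3160400390625, -201.5047607421875), (29.72313117980957, 39.6976432800293), 81.88024139404297)
head 1010 [ 0.44958975 -0.13029299  0.08646773]
```

View pics/w1.png

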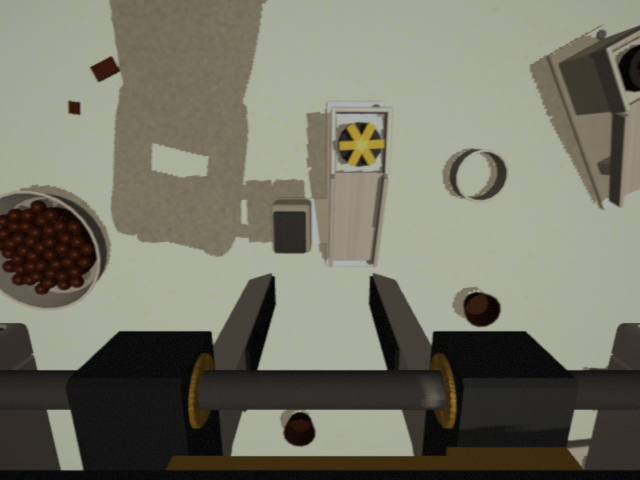

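Wrist view: the pad (dark, px (290,230)) and the chute (355,220) sit ahead of the two fingers. The star is in its seat at (360,143). The measured pad is (0.520, -0.2015, 0.0566), which confirms the target. I'll descend to just above the pad.

```bash
python3 -m handwheel '[{"fingers":0.05,"x":0.001,"y":0.02,"z":0,"spin":0},{"fingers":0.05,"x":0.001,"y":0.04,"z":0,"spin":0},{"fingers":0.05,"x":0.001,"y":0.06,"z":0,"spin":0},{"fingers":0.05,"x":0.001,"y":0.08,"z":0,"spin":0},{"fingers":0.05,"x":0.001,"y":0.095,"z":0,"spin":0},{"fingers":0.05,"x":0.001,"y":0.105,"z":0,"spin":0},{"fingers":0.05,"x":0.001,"y":0.111,"z":0,"spin":0},{"fingers":0.05,"x":0.001,"y":0.111,"z":0,"spin":0},{"fingers":0.05,"x":0.001,"y":0.111,"z":0,"spin":0},{"fingers":0.05,"x":0.001,"y":0.111,"z":0,"spin":0}]'
python3 - <<'E'
from h import *
p,P=cloud('side');save('side1.png',cv2.resize(p[150:270,330:470],None,fx=4,fy=4))
print(get_obs()['ee_pos'])
E
```

```text
time_s: 3.15
ee_pos: [0.5179, -0.1667, 0.083]
eef_rot: [-1.572, 0.0, 1.442]
force: [0.4, -0.6, -0.2]
grip_width: 0.0491
[ 0.51783731 -0.1667063   0.08287947]
```

View pics/side1.png

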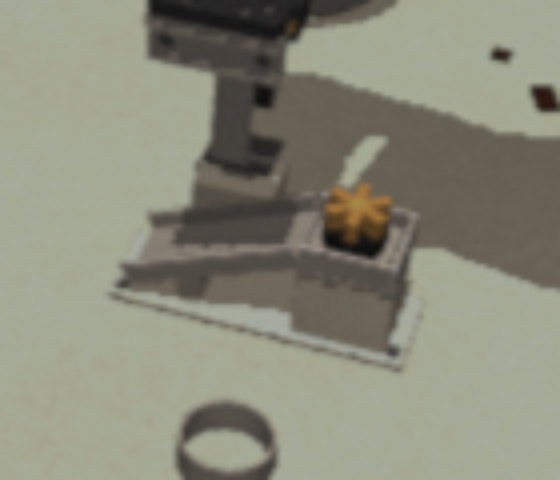

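```bash
python3 - <<'E'
from h import *
o=get_obs();c=cams.get_calibration('side');t=o['ee_pos'];a=o['eef_rot'][2];v=np.array([np.cos(a),np.sin(a),0])
u=np.array([v[1],-v[0],0]);pad=np.array([.5203,-.2013,.056])
for n,X in dict(chute_tip=t+.031*v-[0,0,.019],pad_tip=t-.031*v-[0,0,.019],pad=pad,chute=pad+.062*v-[0,0,.023]).items():
    q=c['view']@[*X,1];print(n,X.round(4),((c['fx']*q[0]/q[2]+c['cx']-330)*4).round(),((c['fy']*q[1]/q[2]+c['cy']-150)*4).round())
E
```

```text
chute_tip [ 0.5218 -0.136   0.0639] 218.0 208.0
pad_tip [ 0.5139 -0.1974  0.0639] 249.0 141.0
pad [ 0.5203 -0.2013  0.056 ] 238.0 146.0
chute [ 0.5283 -0.1398  0.033 ] 204.0 244.0
```

The finger end in the picture, at (235,165), matches neither predicted tip, (218,208) or (249,141). I'll check with depth before pressing.

```bash
python3 - <<'E'
from h import *
o=get_obs();t=o['ee_pos'];a=o['eef_rot'][2];v=np.array([np.cos(a),np.sin(a),0]);u=np.array([v[1],-v[0],0])
for n in('side','scene'):
    p,P=cloud(n);q=P.reshape(-1,3);q=q[np.isfinite(q).all(1)]-t
    A=np.c_[q@v,q@u,q[:,2]+t[2]]
    A=A[(abs(A[:,0])<.06)&(abs(A[:,1])<.03)&(A[:,2]>.03)]
    for lo,hi in zip(np.arange(.03,.16,.01),np.arange(.04,.17,.01)):
        b=A[(A[:,2]>=lo)&(A[:,2]<hi)]
        if len(b): print(n,round(lo,2),len(b),'across hist',np.histogram(b[:,0],np.arange(-.06,.0601,.01))[0],'along',b[:,1].min().round(3),b[:,1].max().round(3))
    if n=='scene': save('scene1.png',cv2.resize(p[90:230,230:390],None,fx=4,fy=4,interpolation=2))
E
```

```text
side 0.03 260 across hist [ 4  9 14 27 38  0 51 28 23 14 20 32] along -0.02 0.029
side 0.04 241 across hist [ 1  3 13 37 19  0 53 29 20 10 22 34] along -0.03 0.026
side 0.05 142 across hist [ 3 18 25 34  6  1 28  1  0  0 11 15] along -0.03 0.024
side 0.06 2 across hist [0 0 0 0 0 0 0 0 0 0 0 2] along -0.03 -0.028
side 0.09 13 across hist [0 0 0 8 0 0 0 0 3 2 0 0] along -0.012 0.006
side 0.1 46 across hist [ 0  0  0 22  0  0  0  0  2 22  0  0] along -0.013 0.005
side 0.11 38 across hist [ 0  0  0  2  1  0  0  0  2 33  0  0] along -0.013 0.006
side 0.12 38 across hist [ 0  0  0  0  0  0  0  0  2 36  0  0] along -0.013 0.006
side 0.13 38 across hist [ 0  0  0  0  0  0  0  0  3 35  0  0] along -0.013 0.006
side 0.14 35 across hist [ 0  0  0  0  0  0  0  0  1 33  1  0] along -0.013 0.005
side 0.15 38 across hist [ 0  0  0  0  0  0  0  0  0 38  0  0] along -0.013 0.006
scene 0.03 336 across hist [ 2  9 12 48 49  0 51 36 38 42 17 32] along -0.024 0.03
scene 0.04 234 across hist [ 0  6  4  9  7  0 53 32 32 34 21 36] along -0.03 0.029
scene 0.05 197 across hist [ 0 41 53 58 10  0  8  1  2  1  5 18] along -0.03 0.03
scene 0.06 2 across hist [0 0 0 0 0 0 0 0 0 0 0 2] along -0.03 -0.029
scene 0.09 24 across hist [ 0  0  1 17  0  0  0  0  3  3  0  0] along -0.005 0.013
scene 0.1 52 across hist [ 0  0  6 20  1  0  0  0  4 21  0  0] along -0.007 0.013
scene 0.11 56 across hist [ 0  0  5 22  0  0  0  0  2 27  0  0] along -0.007 0.013
scene 0.12 65 across hist [ 0  0  7 28  0  0  0  0  5 25  0  0] along -0.008 0.014
scene 0.13 55 across hist [ 0  0  5 29  0  0  0  0  3 17  1  0] along -0.008 0.012
scene 0.14 47 across hist [ 0  0  3 22  0  0  0  0  2 20  0  0] along -0.008 0.013
scene 0.15 50 across hist [ 0  0  7 23  0  0  0  0  2 18  0  0] along -0.002 0.013
```

View pics/scene1.png

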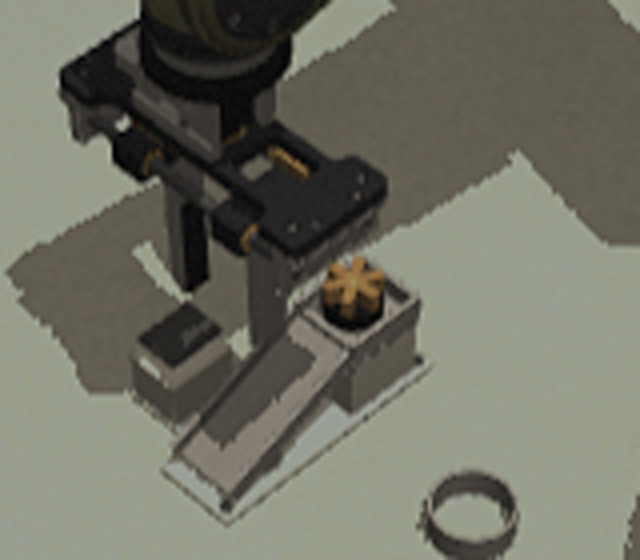

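Both cameras put the fingertips at z≈0.093, about 30 mm above what TCP minus 19 mm gives. The lateral placement is right. I'll recheck now in case of lag or a finger effect.

```bash
cat >> h.py <<'E'
def tips():
    o=get_obs();t=o['ee_pos'];a=o['eef_rot'][2];v=np.array([np.cos(a),np.sin(a),0]);u=np.array([v[1],-v[0],0])
    print(o['time_s'],t.round(4),'F',o['force'].round(1),o['grip_width'],o['qpos'].round(3))
    for n in('side','scene'):
        p,P=cloud(n);q=P-t;A=np.stack([q@v,q@u,q[...,2]+t[2]],-1)
        for nm,lo,hi in(('pad',-.045,-.02),('chute',.02,.045)):
            m=(A[...,0]>lo)&(A[...,0]<hi)&(abs(A[...,1])<.02)&(A[...,2]>.062)&(A[...,2]<.2)
            b=A[m]; 
            if len(b): print(n,nm,len(b),'z',np.percentile(b[:,2],[0,2]).round(4),'across',np.median(b[:,0]).round(4),'along',b[:,1].min().round(4),b[:,1].max().round(4))
E
python3 -c "
from h import *
tips()"
```

```text
3.3 [ 0.5177 -0.1667  0.0827] F [-0.2  0.4 -0.8] 0.0496704999286393 [-0.379  0.403  1.656 -0.     1.082 -1.821]
side pad 60 z [0.0945 0.0955] across -0.0265 along -0.0198 0.0075
side chute 212 z [0.0977 0.1021] across 0.036 along -0.0133 0.0062
scene pad 255 z [0.0914 0.0946] across -0.0254 along -0.0086 0.0149
scene chute 173 z [0.0941 0.0995] across 0.0363 along -0.0078 0.0137
```

Go down 9.5 mm. By the nominal tip height that presses the pad about 2 mm, which is below the release point and should read about 3 N. By the camera it would still be free.

```bash
python3 -m handwheel '[{"fingers":0.05,"x":0,"y":0.003,"z":0,"spin":0},{"fingers":0.05,"x":0,"y":0.006,"z":0,"spin":0},{"fingers":0.05,"x":0,"y":0.008,"z":0,"spin":0},{"fingers":0.05,"x":0,"y":0.009,"z":0,"spin":0},{"fingers":0.05,"x":-0.001,"y":0.0095,"z":0,"spin":0},{"fingers":0.05,"x":-0.002,"y":0.0095,"z":0,"spin":0},{"fingers":0.05,"x":-0.002,"y":0.0095,"z":0,"spin":0},{"fingers":0.05,"x":-0.002,"y":0.0095,"z":0,"spin":0},{"fingers":0.05,"x":-0.002,"y":0.0095,"z":0,"spin":0},{"fingers":0.05,"x":-0.002,"y":0.0095,"z":0,"spin":0}]'
python3 -c "
from h import *
tips()"
```

```text
time_s: 4.4
ee_pos: [0.5173, -0.1686, 0.0728]
eef_rot: [-1.571, -0.0, 1.442]
force: [0.1, 0.4, 0.0]
grip_width: 0.0493
4.4 [ 0.5173 -0.1686  0.0728] F [0.1 0.4 0. ] 0.049347235855106884 [-0.382  0.417  1.662 -0.     1.063 -1.824]
side pad 55 z [0.0851 0.0852] across -0.0265 along -0.0199 0.0079
side chute 207 z [0.0852 0.0925] across 0.0358 along -0.0133 0.0069
scene pad 257 z [0.0817 0.0853] across -0.0251 along -0.0093 0.0195
scene chute 164 z [0.0833 0.0909] across 0.0364 along -0.0073 0.0137
```

No force, so the camera is right: the tips are at about 0.084, and the stated 19 mm tip offset doesn't hold here. From now on I go by camera and force. Down 22 mm to hover about 5 mm above the pad.

```bash
python3 -m handwheel '[{"fingers":0.05,"x":0,"y":0.004,"z":0,"spin":0},{"fingers":0.05,"x":0,"y":0.008,"z":0,"spin":0},{"fingers":0.05,"x":0,"y":0.012,"z":0,"spin":0},{"fingers":0.05,"x":0,"y":0.016,"z":0,"spin":0},{"fingers":0.05,"x":0,"y":0.019,"z":0,"spin":0},{"fingers":0.05,"x":0,"y":0.021,"z":0,"spin":0},{"fingers":0.05,"x":0,"y":0.022,"z":0,"spin":0},{"fingers":0.05,"x":0,"y":0.022,"z":0,"spin":0},{"fingers":0.05,"x":0,"y":0.022,"z":0,"spin":0},{"fingers":0.05,"x":0,"y":0.022,"z":0,"spin":0}]'
python3 -c "
from h import *
tips()
p,_=cams.camera('side');save('side2.png',cv2.resize(p[150:270,330:470],None,fx=4,fy=4))
"
```

```text
time_s: 5.5
ee_pos: [0.5174, -0.1686, 0.0509]
eef_rot: [-1.571, 0.0, 1.442]
force: [1.1, -0.4, 0.2]
grip_width: 0.049
5.5 [ 0.5174 -0.1686  0.0509] F [ 1.1 -0.4  0.2] 0.04902161597419963 [-0.382  0.448  1.676 -0.     1.017 -1.825]
side pad 45 z [0.0626 0.0628] across -0.0263 along -0.0128 0.008
side chute 266 z [0.0648 0.0714] across 0.0349 along -0.0163 0.0157
scene pad 239 z [0.0629 0.0667] across -0.0254 along -0.0084 0.0198
scene chute 309 z [0.0655 0.0694] across 0.035 along -0.0172 0.0189
```

View pics/side2.png

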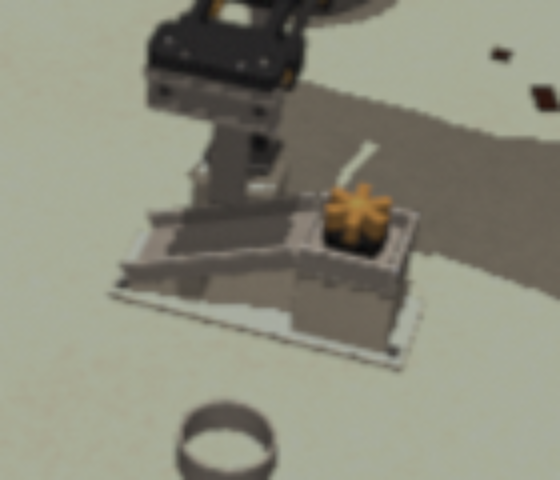

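The chute finger tip is at about (230,210), over the chute, and the head is still seated at (358,215). The tips are at about 0.063, so full press is about 17 mm further. I'll press briskly.

```bash
python3 -m handwheel '[{"fingers":0.05,"x":0,"y":0.006,"z":0,"spin":0},{"fingers":0.05,"x":0,"y":0.014,"z":0,"spin":0},{"fingers":0.05,"x":0,"y":0.018,"z":0,"spin":0},{"fingers":0.05,"x":0,"y":0.018,"z":0,"spin":0},{"fingers":0.05,"x":0,"y":0.018,"z":0,"spin":0},{"fingers":0.05,"x":0,"y":0.018,"z":0,"spin":0},{"fingers":0.05,"x":0,"y":0.018,"z":0,"spin":0},{"fingers":0.05,"x":0,"y":0.018,"z":0,"spin":0},{"fingers":0.05,"x":0,"y":0.018,"z":0,"spin":0},{"fingers":0.05,"x":0,"y":0.018,"z":0,"spin":0}]'
python3 -c "
from h import *
print(get_obs()['force'],get_obs()['ee_pos'])
p,P=cloud('side');a=cv2.resize(p[150:270,330:470],None,fx=2.85,fy=2.85)
p,S=cloud('scene');b=cv2.resize(p[100:220,250:390],None,fx=2.85,fy=2.85)
save('end1.png',np.hstack([a,b]))
for Q in(P,S):
    q=Q.reshape(-1,3);q=q[np.isfinite(q).all(1)]
    k=q[(abs(q[:,0]-.5203)<.016)&(abs(q[:,1]+.203)<.012)&(q[:,2]>.035)&(q[:,2]<.06)];print(len(k),np.percentile(k[:,2],[10,50,90]))
"
```

```text
time_s: 6.65
ee_pos: [0.5179, -0.1688, 0.0338]
eef_rot: [-1.573, 0.001, 1.442]
force: [-5.0, 2.4, 19.3]
grip_width: 0.0497
[-4.96939719  2.40263409 19.26457589] [ 0.51794381 -0.16876945  0.0337945 ]
16 [0.04590073 0.04689187 0.05240752]
96 [0.04086112 0.04516174 0.05651235]
```

View pics/end1.png

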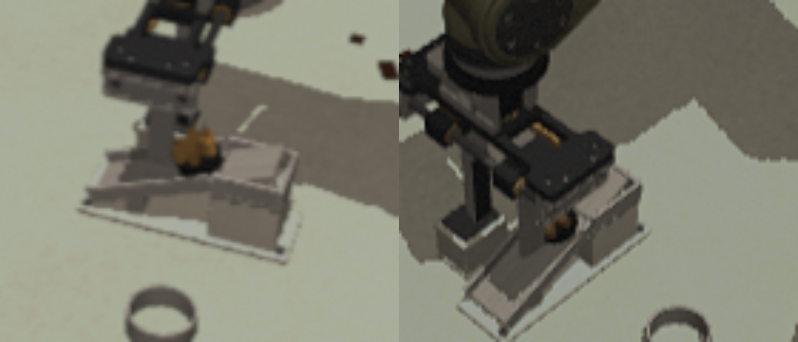

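The head (left view (195,150), right view (560,228)) rests in the chute against the finger, and the seat is tilted in line with the chute. The pad top reads about 0.046, and the 19 N upward is well over the 6 N spring, so the pad has bottomed. I'll hold for one second to confirm rest.

```bash
cat > b.py <<'E'
from h import *
p,P=cloud('side');g=(p[...,0].astype(int)-p[...,2]>60)
w=np.argwhere(g[180:225,370:430]);pt=P[180:225,370:430][g[180:225,370:430]]
print(len(w),w.mean(0),np.nanmean(pt,0),get_obs()['force'],get_obs()['ee_pos'])
E
python3 b.py
python3 -m handwheel '[{"fingers":0.05,"x":0,"y":0,"z":0,"spin":0},{"fingers":0.05,"x":0,"y":0,"z":0,"spin":0},{"fingers":0.05,"x":0,"y":0,"z":0,"spin":0},{"fingers":0.05,"x":0,"y":0,"z":0,"spin":0},{"fingers":0.05,"x":0,"y":0,"z":0,"spin":0},{"fingers":0.05,"x":0,"y":0,"z":0,"spin":0},{"fingers":0.05,"x":0,"y":0,"z":0,"spin":0},{"fingers":0.05,"x":0,"y":0,"z":0,"spin":0},{"fingers":0.05,"x":0,"y":0,"z":0,"spin":0},{"fingers":0.05,"x":0,"y":0,"z":0,"spin":0}]'
python3 b.py
```

```text
17 [19.41176471 32.76470588] [ 0.48311503 -0.13570225  0.0792008 ] [-5.42603624  2.45333863 18.46695673] [ 0.51790365 -0.16877778  0.0337516 ]
time_s: 7.8
ee_pos: [0.5179, -0.1688, 0.0338]
eef_rot: [-1.572, 0.001, 1.442]
force: [-4.8, 2.5, 17.7]
grip_width: 0.0494
18 [19.22222222 32.77777778] [ 0.48317099 -0.13626786  0.07926074] [-5.07574199  3.25738868 18.36349116] [ 0.51793913 -0.16879305  0.03378947]
```

The head is motionless over 1.1 s. One close wrist-camera look to confirm that it touches the finger.

```bash
python3 - <<'E'
from h import *
p,P=cloud('wrist');save('w2.png',p)
t=get_obs()['ee_pos'];u=np.array([.99,-.141,0]);v=np.array([.141,.99,0])
pad=np.array([.5203,-.2013,0]);o=pad-.035*u+.062*v
q=P-o;A=np.stack([q@u,q@v,q[...,2]],-1)
m=(p[...,0].astype(int)-p[...,2]>40)&(abs(A[...,1])<.025)&(abs(A[...,0])<.08)&(A[...,2]<.1)
b=A[m];print(len(b),np.percentile(b,[1,50,99],axis=0).round(4))
E
```

```text
4127 [[-0.0137 -0.0217  0.0641]
 [ 0.0012 -0.0054  0.0751]
 [ 0.0204  0.0112  0.0825]]
```

View pics/w2.png

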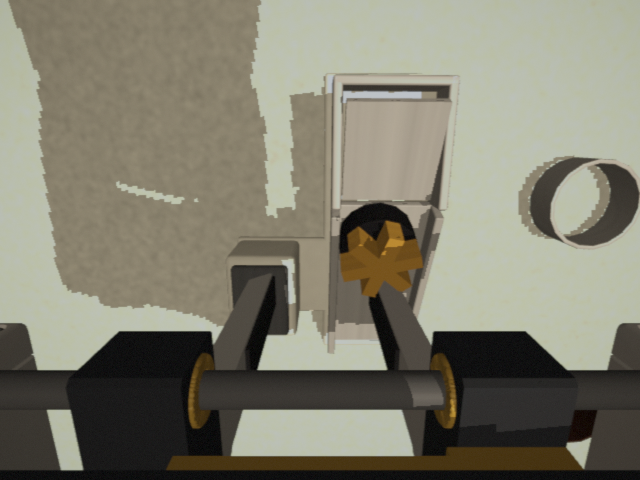

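The star's front edge, at stand x ≈ +20 mm, is against the finger's uphill face (px (375,290)). The head is wholly in the chute, and the other finger is on the lowered pad at (260,290). Handing in.

```bash
python3 -c "
from h import *
print(get_obs()['time_s'],get_obs()['force']);print(workorder.hand_in())"
```

```text
7.9 [-4.67238666  2.65363945 17.84313987]
the job is handed in; nothing more can be done
None
```

The star head was in the right stand. I pressed that stand's pad fully down with one finger and caught the head in the chute with the other. I handed the job in at 7.9 s, still holding it there.

**Last checks**
- **Pad:** its top reads about 46 mm. The upward force is about 18 N against a 6 N spring, so it is at its stop.
- **Head:** it lies wholly in the chute with its front edge against the finger, and did not move over a 1.1 s hold.
- **Other things:** the moves stayed clear of the round head and the bystanders. I did not re-measure them at the end.

**What disagreed**
- **Fingertip height:** the cameras showed the tips about 30 mm higher than the reported TCP and the stated 19 mm offset imply. A test descent gave no contact force, so I set the final height from camera and force instead.
- **Sideways force:** a steady force of about 5 N remains on the tool. I took it to be friction on the bottomed pad and did not look into it.

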